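# Mount a die and index the scanner turntable

### The arm

A 7-joint arm with a two-finger parallel gripper is mounted at the origin on a cart in front of the work surface, level with it; the furniture and walls round the work are solid. World frame = base frame: x ahead of the robot, y to its left, z up, the work surface at z = 0. Lengths are in m, angles in rad, forces in N, time in s.
With the tool pointing down it reaches from about 0.4 to 0.875 m from the base axis. Payload 19.3 kg.
Tool frame: the origin (TCP) lies at the very end of the fingers, on their centre line; the grasp point (between the pads) lies 19 mm behind it; z points along the fingers, y is the line along which they close (so a half turn about z gives the same grasp; the last joint's range is limited). The gripper opens to 85 mm and grips with 20 to 120 N. Pads are 22 mm wide; open, the fingers measure 114 mm over their backs; the gripper's body (76 mm by 85 mm) begins 54 mm behind the grasp point. The pads swing forward as they close: fully open they stand 13 mm farther back than shut.
Start: joints at [-1.281, 0.521, -0.036, 1.599, 0.021, 1.021, -0.113], TCP at [0.22, 0.585, 0.196] pointing down, gripper open.
Joint ranges: [-2.91, 2.91], [-0.3, 2.13], [-1.5, 1.42], [0.17, 2.43], [-1.26, 4.41], [0.16, 1.93], [-2.52, 2.52]. Speed limits (rad/s): [1.89, 1.89, 2.39, 2.39, 3.01, 3.01, 3.01].

### API

Orientations are given as [roll, pitch, yaw] about the fixed x, y, z axes, in that order (R = Rz(yaw) Ry(pitch) Rx(roll)).
In Python, from workcell import bot, grab_frame, calibration, job gives the robot as it stands.
- The arm moves only by the shell command python3 -m creep 'ROWS' [FORCE]. ROWS is a JSON list of rows, 1 to 5 of them, each of 7 numbers: the finger opening in m, then dx, dy, dz in m, then a rotation vector rx, ry, rz in rad; each row is the pose to reach, as a shift and turn from the pose commanded when the command began, along the tool's axes at that moment; what a row does not reach only later rows make up. A row lasts 1/8 s, in which the tool goes at most 0.0625 m and 0.188 rad, less where a joint would pass 70% of its speed; a pose out of reach is approached as far as the arm can. The fingers move at their own pace and stop on an object; FORCE is the grip in N (left out, the last holds). Time passes only in rows, so rows that do not move let the fingers close. It prints the time, the measured TCP pose, the force, the opening and the grip force at its end.
- bot.observe(): the state, without advancing time (a new reading comes with each control period).
- grab_frame(name): name is "side" or "top" or "wrist"; returns (picture, depth): 400x640x3 uint8, blue, green, red; 400x640 float32, m along the optical axis (not along the pixel's ray), 0 where there is no reading.
- calibration(name): a dict with "vfov" (degrees; the focal length in pixels is half the picture's height over the tangent of half this angle, whatever the lens; pixels are square), "cx", "cy" (the principal point, pixels), "eye" and "attitude" of the camera in the world. Camera axes: x right, y down, z forward; pixel columns grow to the right and rows downward; lengths in m; the calibration is good to about 2 mm. A picture is of the moment at which its call begins: read the wrist's pose just before it. calibration takes no time and is no camera call; for the wrist camera it gives the pose at the moment of the call.
- job.job_done(): hands the job in; it is judged then, once.
The state is a dict: "clock": time; "qpos": joint angles; "qd": joint speeds; "joint_efforts": joint torques, N m; "position": TCP position; "tool_rot": TCP orientation; "force": force on the tool from outside, world axes, zero at the start; "moment": the same for the moment, N m; "grip_width": finger opening in m; "finger_force": force on a finger pad.
Only numpy, scipy, OpenCV 4.12 (cv2) and the standard library are available. Lean on these libraries where they do the work, as an engineer would, in place of code of your own. Each camera call takes 0.05 s, during which the arm holds its last target. There are 200 camera calls.

### The job

Set the steel plate that carries the plaster block down flat over the two studs of the scanner's turntable, block upward and either way round, and let go of it. Then turn the table counter-clockwise, seen from above, until it rests in its far click, with its upright handle in line with the pointer at the right of the base and the plate underneath the scan head. Do not strike the scan head and leave the other things on the counter where they are.

Things in the scene. Friction and masses are not known exactly. Their poses are not given: they have to be found in the camera images.
- scanner: fixed grey bench scanner. Origin on the counter, on the turntable's vertical axis; -x is its front (to the robot), +y its left, -y its right. Base x -108 to +160 mm, y -112 to +112, 28 high; a rear column (x 112 to 156, y -60 to 60) carries the scan head. A small dark pointer with a white line stands at (0, -106), 40 high, at the right of the base.
- scan_head: white fixed box overhanging the rear half of the turntable; origin and axes of the scanner. It fills x +5 to +158 mm, y -113 to +113, z 210 to 285. At the end the handle stands under its front edge, where a vertical gripper does not fit: tilt the tool 30 to 40 degrees, the gripper leaning back to the scanner's front.
- turntable (a joint): angle of the aluminium disc (196 mm across, top 50 mm up), rad, + counter-clockwise from above. Two clicks: 0 studs in front, handle left; 3.142 handle right, at the pointer, studs at the rear (at 1.571 the handle is in front). Range -0.25 to 3.39. Starts at 0.25 to 0.65. Friction 0.1 N m holds it off the clicks; a click takes about 8 N at the handle to enter or leave and pulls in from 0.04 rad.
- handle (a point): point on the axis of the disc's upright round steel handle, 40 mm above the disc (90 mm above the counter). The handle is 14 mm thick, stands 82 mm from the turntable's axis, 62 mm high above the disc (22 mm collar on its lowest 6 mm). It is fixed to the disc and may turn between the closed fingers as the table goes round.
- station (a point): point on the disc's top midway between the two studs, 58 mm from the turntable's axis, 90 degrees ahead (counter-clockwise) of the handle. At joint 0 its axes are the scanner's; they turn with the table. Studs: upright steel, 7 mm thick, 12 mm high, round tops, at y = +37 and -37 mm.
- die_plate: loose steel plate 100 (x) x 50 (y) x 7 mm, two 10 mm square through holes at x = +37 and -37 mm; at its centre a plaster block 24 (x) x 30 (y) mm, from 7 to 41 mm above the underside, with a small white tooth stump 12 mm high on top. Origin: centre of the underside. About 0.22 kg. Grip the block across its 24 mm. Seated, its x axis lies along the line of the studs.
- wax_box: bystander: low wax box with a red lid, 85 x 60 x 24 mm, at the right; origin at the centre of its underside
- chuck_key: bystander: steel chuck key, 66 mm long, 14 mm thick, lying at the right; origin at the centre of its underside
- polish_wheel: bystander: felt polishing wheel, 64 mm across, 14 mm high; origin at the centre of its underside
- steel_tin: bystander: round steel tin, 69 mm across, 42 mm high, right of the scanner; origin at the centre of its underside
Mind the look-alikes: they are no part of the job. What is shaped like the die_plate but orange is not meant.

How it is judged:
By the outcome, as a careful person would: the job done as asked, in the order asked, and still so for the second after the job is handed in, with the robot touching nothing.
It also fails if it takes over 72 s, if anything falls off the work surface, if the arm or the gripper's body presses on something with over 40 N, if the wrist force passes 120 N, or if a joint passes its speed limit or range.

## Working session

There is one attempt and no reset: what is moved stays moved. The work goes in short steps, Python scripts to look and compute and a shell command to move; the robot and the scene stay as the last step left them, time stands still between calls to the robot, and variables do not carry over. Pictures are saved under pics/ and viewed, at most 10 in all, crops included, and the job is handed in when it is done.

```bash
ls; mkdir -p pics; python3 - <<'E'
from workcell import bot,grab_frame,calibration
import cv2
print(bot.observe())
for n in("top","side"):
    im,d=grab_frame(n); cv2.imwrite(f"pics/{n}0.png",im); import numpy as np; np.save(f"{n}0.npy",d); print(n,calibration(n))
print(calibration("wrist"))
E
```

```text
pics
{'clock': 0.0, 'qpos': array([-1.28118532,  0.52204729, -0.03633658,  1.60002365,  0.02122745,
        1.02109934, -0.11279859]), 'qd': array([ 5.19749146e-04, -7.72553937e-04, -2.14898931e-03,  1.79789935e-04,
       -1.52978690e-04, -4.41096323e-05, -1.90163778e-04]), 'joint_efforts': array([-3.00462983e-03, -9.27119136e+01,  1.97881982e+00, -3.69941354e+01,
        1.77743408e-02,  8.22435570e-03,  2.81974746e-05]), 'position': array([0.21996389, 0.58459374, 0.19569933]), 'tool_rot': array([-3.14040544e+00,  1.04526856e-04,  2.78179574e+00]), 'force': array([-0.86094099, -0.76597246, -0.38076591]), 'moment': array([ 0.02808579, -0.03343389,  0.04395853]), 'finger_force': 0.0, 'grip_width': 0.08568636816182819}
top {'vfov': 42.9112567664222, 'cx': 320.5697312702335, 'cy': 200.25898803345538, 'eye': array([0.16792477, 0.04436057, 1.58352147]), 'attitude': array([-2.89875231, -0.00516808, -1.98234866])}
side {'vfov': 43.77973272677297, 'cx': 313.76027115647173, 'cy': 199.45069073711, 'eye': array([-0.29156531, -1.25991465,  1.19969091]), 'attitude': array([-2.23950212,  0.02007062, -0.62340011])}
{'vfov': 64.23574126929695, 'cx': 320.80250511776916, 'cy': 199.29923534457882, 'eye': array([0.14956961, 0.61218707, 0.37403658]), 'attitude': array([2.84197561e+00, 5.32032696e-04, 1.21140930e+00])}
```

View pics/top0.png

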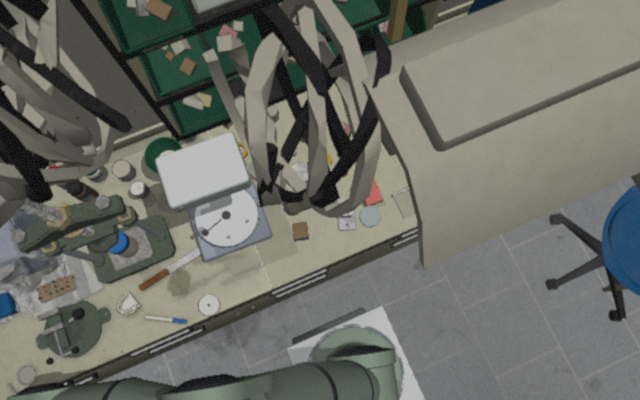

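View pics/side0.png

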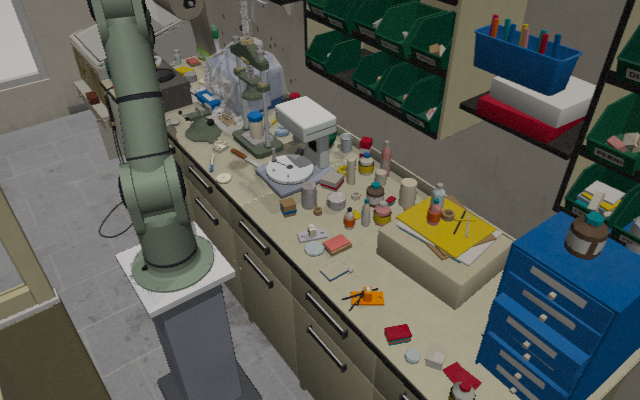

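The top picture shows the disc near (226,218) with its handle around (226,215), and a plate with a block at (347,222). In the side picture the grey plate with its block is at (313,234), with an orange one at (369,297).
Possible die plates in the side picture: the grey plate (313,234), the orange plate (369,297) and the brown cube (288,207). I choose the grey plate and check it in a crop.

```bash
cat > h.py <<'E'
import numpy as np,cv2
from scipy.spatial.transform import Rotation as R
from workcell import bot,grab_frame,calibration
def rays(c,uv):
    f=200/np.tan(np.radians(c["vfov"])/2); uv=np.atleast_2d(uv).astype(float)
    p=np.c_[(uv[:,0]-c["cx"])/f,(uv[:,1]-c["cy"])/f,np.ones(len(uv))]
    return R.from_euler("xyz",c["attitude"]).apply(p)
def at_z(c,uv,z):
    d=rays(c,uv); return c["eye"]+d*((z-c["eye"][2])/d[:,2])[:,None]
def cloud(c,d):
    v,u=np.mgrid[0:400,0:640]; uv=np.c_[u.ravel(),v.ravel()]
    return (c["eye"]+rays(c,uv)*d.ravel()[:,None]).reshape(400,640,3)
def pix(c,P):
    f=200/np.tan(np.radians(c["vfov"])/2)
    p=R.from_euler("xyz",c["attitude"]).inv().apply(np.atleast_2d(P)-c["eye"])
    return np.c_[c["cx"]+f*p[:,0]/p[:,2],c["cy"]+f*p[:,1]/p[:,2]]
def to_tool(P,rot=None):
    "shift to a TCP target in tool axes"
    s=bot.observe(); return R.from_euler("xyz",s["tool_rot"]).inv().apply(np.array(P)-s["position"])
E
python3 - <<'E'
from h import *
t=cv2.imread("pics/top0.png");s=cv2.imread("pics/side0.png")
a=cv2.resize(t[130:280,150:400],(800,480),interpolation=cv2.INTER_CUBIC)[:,:]
a=cv2.resize(t[140:265,180:420],(768,400),interpolation=cv2.INTER_CUBIC)
b=cv2.resize(s[215:255,285:361],(380,200),interpolation=cv2.INTER_CUBIC)
e=cv2.resize(s[140:200,245:359],(388,200),interpolation=cv2.INTER_CUBIC)
cv2.imwrite("pics/crop1.png",np.vstack([a,np.hstack([b,e])]))
for n,pts in (("top",[(347,222),(370,216),(226,215),(207,230),(300,231),(250,215),(205,165)]),("side",[(313,234),(313,228),(290,170)])):
    X=cloud(calibration(n),np.load(n+"0.npy"))
    for u,v in pts: print(n,u,v,X[v,u].round(3))
E
```

```text
top 347 222 [ 0.424 -0.167  0.01 ]
top 370 216 [ 0.412 -0.241  0.016]
top 226 215 [0.583 0.17  0.061]
top 207 230 [0.565 0.241 0.052]
top 300 231 [ 0.449 -0.018  0.053]
top 250 215 [0.555 0.103 0.056]
top 205 165 [0.672 0.154 0.286]
side 313 234 [ 0.444 -0.191  0.02 ]
side 313 228 [ 0.45  -0.185  0.041]
side 290 170 [0.575 0.15  0.049]
```

View pics/crop1.png

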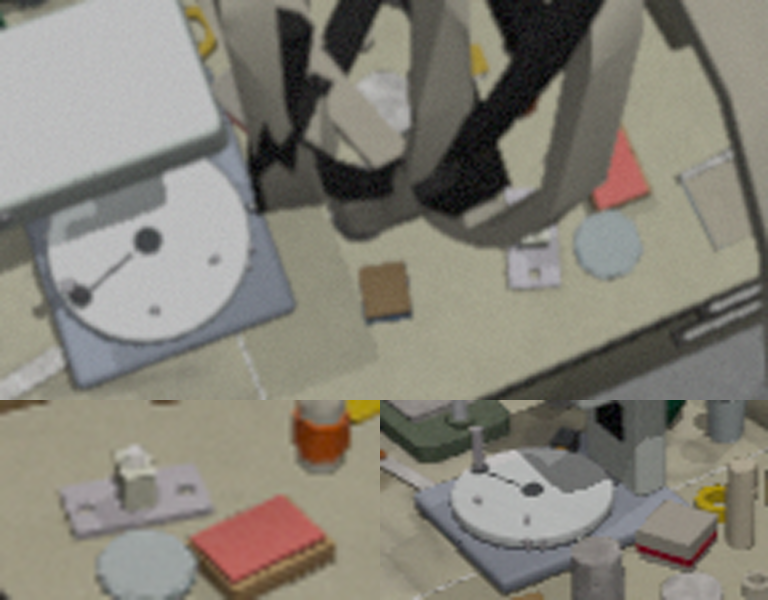

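The crop shows a grey steel plate with a pale block, a tooth on top and two square holes, so the choice holds. On the disc, in top pixels, the hub is at (226,215), the handle foot at (205,232.5), and the studs at (228,237) and (247,221).

```bash
python3 - <<'E'
from h import *
c=calibration("top")
p=at_z(c,[(225.9,215),(205,232.5),(227.8,237.2),(246.9,221.3)],[.05]*4 and .05)
p[2:]=at_z(c,[(227.8,237.2),(246.9,221.3)],.062)
print(p.round(4)); 
v=p[1]-p[0];print("handle r",np.hypot(*v[:2]),np.degrees(np.arctan2(v[1],v[0])));m=(p[2]+p[3])/2-p[0];print("station r",np.hypot(*m[:2]),np.degrees(np.arctan2(m[1],m[0])),np.linalg.norm(p[2]-p[3]))
# base top edges: scanner yaw from depth z~.028 & head z~.285
for n in("top","side"):
    X=cloud(calibration(n),np.load(n+"0.npy")); 
    for lo,hi in((.02,.036),(.278,.292),(.046,.054)):
        m=(X[...,2]>lo)&(X[...,2]<hi)&(abs(X[...,0]-.6)<.25)&(abs(X[...,1]-.15)<.22)
        k,l,st,ce=cv2.connectedComponentsWithStats(m.astype(np.uint8)); i=1+np.argmax(st[1:,4])
        q=X[l==i][:,:2].astype(np.float32); r=cv2.minAreaRect(q*1000);print(n,lo,st[i,4],r)
X=cloud(calibration("side"),np.load("side0.npy"))
m=(abs(X[...,0]-.445)<.1)&(abs(X[...,1]+.18)<.1)
for lo,hi in((.0035,.012),(.034,.047)):
    k=m&(X[...,2]>lo)&(X[...,2]<hi)
    n,l,st,ce=cv2.connectedComponentsWithStats(k.astype(np.uint8))
    for i in range(1,n):
        if st[i,4]>15: q=X[l==i];print(lo,st[i],q.mean(0).round(3),cv2.minAreaRect(q[:,:2].astype(np.float32)*1000))
E
```

```text
[[0.5864 0.1712 0.05  ]
 [0.5607 0.2492 0.05  ]
 [0.5167 0.1896 0.062 ]
 [0.5392 0.1186 0.062 ]]
handle r 0.08217289220934544 108.17169709470771
station r 0.06085929963067298 -163.70102319811676 0.07445498106543706
top 0.02 1178 ((586.2576904296875, 165.68238830566406), (234.57131958007812, 218.97743225097656), 87.1346664428711)
top 0.278 4284 ((666.01220703125, 167.12472534179688), (223.2666015625, 151.4712677001953), 86.90237426757812)
top 0.046 1908 ((566.7709350585938, 172.79684448242188), (192.18971252441406, 156.47926330566406), 87.18548583984375)
side 0.02 398 ((529.6823120117188, 171.49853515625), (231.6410675048828, 110.09909057617188), 88.1143569946289)
side 0.278 1034 ((664.1068115234375, 163.010986328125), (231.2721710205078, 154.2158203125), 87.19888305664062)
side 0.046 762 ((585.7277221679688, 180.06076049804688), (218.34754943847656, 194.0469512939453), 75.16827392578125)
0.0035 [313 212   9   4  16] [ 0.531 -0.097  0.008] ((528.3507080078125, -97.10133361816406), (14.438501358032227, 30.522443771362305), 43.18434524536133)
0.0035 [313 227  14  13  80] [ 0.474 -0.191  0.007] ((476.79345703125, -192.11294555664062), (66.556640625, 44.114402770996094), 36.91428756713867)
0.0035 [297 230  15  13  89] [ 0.421 -0.167  0.006] ((421.9775085449219, -166.31414794921875), (56.216331481933594, 43.89773178100586), 71.76026153564453)
0.0035 [304 241  24  15 118] [ 0.409 -0.246  0.009] ((412.2259216308594, -241.253173828125), (68.15534973144531, 74.75398254394531), 79.70745849609375)
0.034 [308 224   8   8  39] [ 0.445 -0.18   0.04 ] ((447.1867980957031, -177.24429321289062), (38.347320556640625, 24.142566680908203), 70.54044342041016)
```

```bash
cat >> h.py <<'E'
def go(P,rpy):
    s=bot.observe(); a=R.from_euler("xyz",s["tool_rot"]); r=(a.inv()*R.from_euler("xyz",rpy)).as_rotvec()
    d=a.inv().apply(np.array(P)-s["position"]); print("shift",d.round(4),"rot",r.round(4),"rows",np.linalg.norm(d)/.0625,np.linalg.norm(r)/.188)
E
python3 -m creep '[[0.085,-0.35,-0.28,-0.13,0,0,0],[0.085,-0.35,-0.28,-0.13,0,0,0],[0.085,-0.35,-0.28,-0.13,0,0,0],[0.085,-0.35,-0.28,-0.13,0,0,0],[0.085,-0.35,-0.28,-0.13,0,0,0]]'
python3 -c "
from h import *
print(bot.observe()['qpos'].round(2))
go([.447,-.179,.26],[np.pi,0,1.204])"
```

```text
clock: 0.72
position: [0.3741, 0.325, 0.2838]
tool_rot: [-3.142, -0.0, 2.782]
force: [0.7, 1.9, 0.2]
grip_width: 0.0848
finger_force: 0.0
[-0.88  0.22  0.05  1.82 -0.01  1.1   0.39]
shift [-0.2458 -0.4461  0.0238] rot [-1.0000e-04 -0.0000e+00  1.5778e+00] rows 8.157615928009157 8.392430506052305
```

```bash

python3 -m creep '[[0.085,-0.246,-0.446,0.024,0,0,1.57],[0.085,-0.246,-0.446,0.024,0,0,1.57],[0.085,-0.246,-0.446,0.024,0,0,1.57],[0.085,-0.246,-0.446,0.024,0,0,1.57],[0.085,-0.246,-0.446,0.024,0,0,1.57]]'
python3 -c "
from h import *
print(bot.observe()['qpos'].round(2))
go([.447,-.179,.26],[np.pi,0,1.204])"
```

```text
clock: 1.35
position: [0.4181, 0.0161, 0.2687]
tool_rot: [3.141, -0.0, 1.838]
force: [1.3, 1.4, 0.8]
grip_width: 0.085
finger_force: 0.0
[-0.54  0.1   0.39  2.02 -0.04  1.03  0.14]
shift [-0.1958 -0.0237  0.0086] rot [ 4.000e-04 -4.000e-04  6.343e-01] rows 3.1587267759806283 3.374080347401684
```

```bash

python3 -m creep '[[0.085,-0.196,-0.024,0.009,0,0,0.634],[0.085,-0.196,-0.024,0.009,0,0,0.634],[0.085,-0.196,-0.024,0.009,0,0,0.634],[0.085,-0.196,-0.024,0.009,0,0,0.634],[0.085,-0.196,-0.024,0.009,0,0,0.634]]'
python3 - <<'E'
from h import *
c=calibration("wrist"); im,d=grab_frame("wrist"); cv2.imwrite("pics/w1.png",im); np.save("w1.npy",d)
import pickle; pickle.dump(c,open("w1.pkl","wb"))
X=cloud(c,d); m=(abs(X[...,0]-.447)<.09)&(abs(X[...,1]+.18)<.09)
for lo,hi in((.0045,.0095),(.037,.045)):
    k=m&(X[...,2]>lo)&(X[...,2]<hi)
    n,l,st,ce=cv2.connectedComponentsWithStats(k.astype(np.uint8))
    for i in range(1,n):
        if st[i,4]>300: q=X[l==i];print(lo,st[i],q.mean(0).round(4),cv2.minAreaRect(q[:,:2].astype(np.float32)*1000))
E
```

```text
clock: 1.98
position: [0.4478, -0.1777, 0.2593]
tool_rot: [-3.141, 0.001, 1.209]
force: [0.3, 0.2, -0.7]
grip_width: 0.0846
finger_force: 0.0
0.0045 [ 286  137   75   38 2091] [ 0.452  -0.173   0.0076] ((451.50360107421875, -174.35716247558594), (50.21070098876953, 100.07861328125), 68.8362045288086)
0.037 [314 149  19  24 345] [ 0.4518 -0.1738  0.0415] ((451.7012023925781, -174.37115478515625), (29.427501678466797, 22.879047393798828), 69.11609649658203)
```

View pics/w1.png

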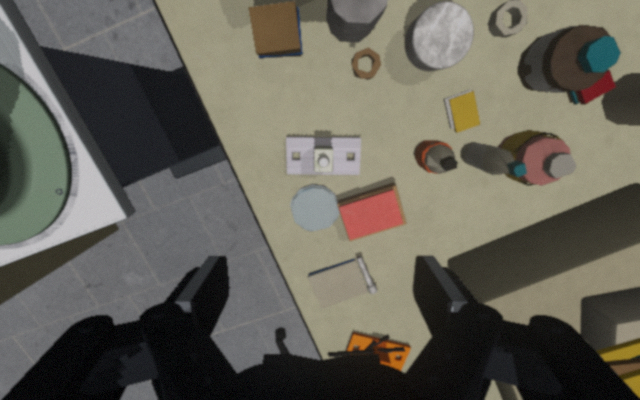

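The wrist picture shows the steel plate at (323,155), with the polishing wheel (316,207) and the wax box (371,212) clear of it. The depth fit gives a 100 x 50 plate with its top at 7.6 mm and the block top at 41.5 mm, which matches the description.

```bash

python3 -c "
from h import *
go([.4516,-.1744,.07],[np.pi,0,1.2016])"
```

```text
shift [0.0035 0.0028 0.1894] rot [-0.0007  0.0001  0.0104] rows 3.031019793038381 0.05520710670087178
```

```bash

python3 -m creep '[[0.085,0.0035,0.003,0.19,0,0,0.01],[0.085,0.0035,0.003,0.19,0,0,0.01],[0.085,0.0035,0.003,0.19,0,0,0.01],[0.085,0.0035,0.003,0.19,0,0,0.01],[0.085,0.0035,0.003,0.19,0,0,0.01]]'
python3 -c "
from h import *
go([.4516,-.1744,.012],[np.pi,0,1.2016])"
```

```text
clock: 2.65
position: [0.4529, -0.1748, 0.0715]
tool_rot: [3.14, -0.0, 1.201]
force: [-0.8, -0.1, 0.8]
grip_width: 0.0847
finger_force: 0.0
shift [-0.0001 -0.0015  0.0595] rot [ 0.0013 -0.0005 -0.0002] rows 0.9517249033433012 0.007684676976519226
```

```bash

python3 -m creep '[[0.06,0,-0.0005,0.03,0,0,0],[0.05,0,-0.0005,0.058,0,0,0],[0.05,0,-0.0005,0.058,0,0,0],[0.0,0,-0.0005,0.058,0,0,0],[0.0,0,-0.0005,0.058,0,0,0]]' 50
python3 -m creep '[[0,0,0,0,0,0,0],[0,0,0,0,0,0,0],[0,0,0,0,0,0,0]]' 50

```

```text
clock: 3.28
position: [0.4527, -0.1749, 0.0132]
tool_rot: [3.139, -0.0, 1.201]
force: [0.4, -0.0, 0.3]
grip_width: 0.0141
finger_force: 0.0
clock: 3.65
position: [0.4517, -0.1748, 0.0117]
tool_rot: [-3.142, 0.0, 1.2]
force: [-0.4, -0.7, 0.5]
grip_width: 0.0004
finger_force: 0.0
```

```bash

python3 - <<'E'
from h import *
c=calibration("wrist"); im,d=grab_frame("wrist"); cv2.imwrite("pics/w2.png",im)
i2,d2=grab_frame("side")
b=cv2.resize(i2[185:265,270:370],(640,512),interpolation=cv2.INTER_CUBIC)
cv2.imwrite("pics/w2.png",np.hstack([cv2.resize(im,(400,250)),cv2.resize(b,(400,320))[:250]]))
X=cloud(c,d); m=(abs(X[...,0]-.447)<.09)&(abs(X[...,1]+.18)<.09)
for lo,hi in((.0045,.0095),(.037,.045)):
    k=m&(X[...,2]>lo)&(X[...,2]<hi)
    n,l,st,ce=cv2.connectedComponentsWithStats(k.astype(np.uint8))
    for i in range(1,n):
        if st[i,4]>300: q=X[l==i];print(lo,st[i],q.mean(0).round(4),cv2.minAreaRect(q[:,:2].astype(np.float32)*1000))
E
```

```text
0.0045 [ 237  189  169   77 9142] [ 0.453  -0.1709  0.0076] ((451.71258544921875, -174.23583984375), (50.85490417480469, 100.46732330322266), 68.93798828125)
0.037 [ 298  224   47   29 1004] [ 0.4555 -0.1648  0.0411] ((454.4568176269531, -166.82786560058594), (15.056182861328125, 24.181400299072266), 70.15606689453125)
```

View pics/w2.png

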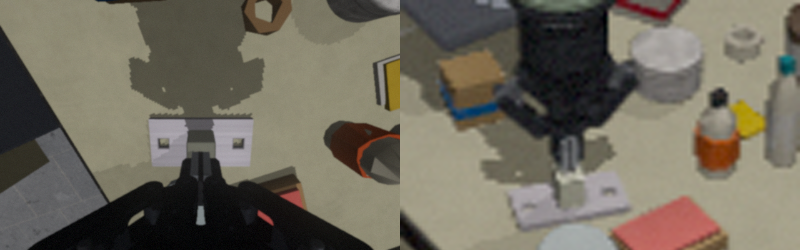

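The side view shows shut fingers that look behind or above the block. I'll locate the fingertips in the side depth.

```bash

python3 - <<'E'
from h import *
c=calibration("side"); im,d=grab_frame("side"); X=cloud(c,d)
print(pix(c,[.4517,-.1748,.0117]),pix(c,[.4516,-.1744,.041]),bot.observe())
for v in range(200,244,2): print(v,[tuple((X[v,u]*1000).astype(int)) for u in (310,313,316)],im[v,313])
cw=calibration("wrist");print(pix(cw,[.4517,-.1748,.0117]),pix(cw,[.4516,-.1744,.041]))
im,d=grab_frame("wrist");X=cloud(cw,d)
for v in range(190,400,10): print(v,(X[v,320]*1000).round(),(X[v,332]*1000).round(),im[v,320])
E
```

```text
[[312.01937331 232.43893451]] [[311.74484189 226.1957297 ]] {'clock': 3.8, 'qpos': array([-0.02127281,  0.64831958,  0.36158727,  2.10986493, -0.49646245,
        0.46492476,  0.35184278]), 'qd': array([ 1.90116439e-03,  4.99775255e-04, -1.12441977e-03, -3.17396157e-05,
        2.00271900e-04,  2.06006057e-04,  4.34907230e-04]), 'joint_efforts': array([-3.41249246e-02, -8.01281333e+01,  1.11054423e+01, -1.71109307e+01,
        1.20766208e-02,  6.14006625e-03, -1.79759267e-03]), 'position': array([ 0.45162326, -0.17479794,  0.01161877]), 'tool_rot': array([-3.14149577e+00,  6.82020483e-05,  1.20013698e+00]), 'force': array([ 0.19609474,  0.13359709, -0.12788552]), 'moment': array([-0.00463761, -0.01041496,  0.06459866]), 'finger_force': 0.0, 'grip_width': 0.00017472041863371846}
200 [(np.int64(427), np.int64(-203), np.int64(188)), (np.int64(436), np.int64(-208), np.int64(187)), (np.int64(447), np.int64(-209), np.int64(182))] [26 26 25]
202 [(np.int64(424), np.int64(-207), np.int64(183)), (np.int64(436), np.int64(-207), np.int64(178)), (np.int64(444), np.int64(-213), np.int64(177))] [3
[... 3714 characters left out ...]
7.] [ 460. -165.   77.] [23 20 23]
280 [ 455. -164.   84.] [ 460. -165.   85.] [23 21 23]
290 [ 454. -167.   85.] [ 460. -164.   93.] [35 33 36]
300 [ 452. -172.   84.] [ 460. -164.   99.] [30 29 31]
310 [ 451. -176.   84.] [ 460. -164.  104.] [33 33 31]
320 [ 449. -180.   85.] [ 459. -163.  110.] [30 28 28]
330 [ 426. -238.   15.] [ 458. -167.  109.] [123 120 113]
340 [ 424. -245.   16.] [ 453. -181.   96.] [137 136 126]
350 [ 421. -252.   15.] [ 452. -183.   99.] [137 135 128]
360 [ 455. -165.  122.] [ 458. -166.  121.] [60 60 54]
370 [ 455. -164.  126.] [ 458. -164.  127.] [ 9  8 11]
380 [ 455. -164.  129.] [ 458. -165.  129.] [ 6  6 10]
390 [ 456. -163.  132.] [ 458. -165.  132.] [9 8 7]
```

```bash

python3 - <<'E'
from h import *
import pickle
c=pickle.load(open("w1.pkl","rb"));X=cloud(c,np.load("w1.npy"))
m=(X[...,2]>.2); q=X[m]
a=R.from_euler("xyz",[-3.141,.001,1.209]); t=a.inv().apply(q-[.4478,-.1777,.2593])
print("open: tool coords max z pts"); o=np.argsort(-t[:,2])[:2000:150]; print((t[o]*1000).round())
c=calibration("wrist"); im,d=grab_frame("wrist"); X=cloud(c,d); s=bot.observe()
t=R.from_euler("xyz",s["tool_rot"]).inv().apply(X.reshape(-1,3)-s["position"]).reshape(X.shape)
m=(abs(t[...,1])<.03)&(abs(t[...,0])<.03)&(X[...,2]>.045); q=t[m]; o=np.argsort(-q[:,2])[:2000:150]; print((q[o]*1000).round())
E
```

```text
open: tool coords max z pts
[[-169.  286.   59.]
 [-172.  286.   56.]
 [  -1.   42.  -49.]
 [  -8.   42.  -52.]
 [   3.  -43.  -54.]
 [  11.  -49.  -55.]
 [  11.  -47.  -56.]
 [  12.  -48.  -58.]
 [   8.  -43.  -59.]
 [   4.   42.  -60.]
 [  -3.  -43.  -61.]
 [  12.  -47.  -62.]
 [  12.   48.  -63.]
 [  -7.  -42.  -64.]]
[[ 11.   4. -39.]
 [  8.   9. -44.]
 [ 11.   3. -47.]
 [  8.  12. -49.]
 [ 12.  -6. -51.]
 [  8. -13. -54.]
 [  8. -12. -56.]
 [ 12.  -1. -58.]
 [  8.  10. -60.]
 [  8. -11. -62.]
 [  7.  12. -64.]
 [  8.   8. -66.]
 [ 12.   5. -68.]
 [ 12.   1. -71.]]
```

The fingertips really stand about 38–40 mm behind the reported TCP: closed tips are near tool z = -39 and open tips near -49, laterally centred. So they closed above the block, and I'll correct for that offset.

```bash

python3 -m creep '[[0.07,0,0,-0.01,0,0,0],[0.07,0,0,-0.01,0,0,0],[0.07,0,0,-0.01,0,0,0],[0.07,0,0,0,0,0,0],[0.07,0,0,0.01,0,0,0]]' 50
python3 -m creep '[[0.07,0,0,0.01,0,0,0],[0.07,0,0,0.02,0,0,0],[0.07,0,0,0.027,0,0,0],[0.07,0,0,0.027,0,0,0]]' 50

```

```text
clock: 4.53
position: [0.4515, -0.1746, 0.0007]
tool_rot: [-3.141, 0.0, 1.2]
force: [-0.4, -0.2, -1.1]
grip_width: 0.0699
finger_force: 0.0
clock: 5.03
position: [0.4513, -0.1748, -0.0258]
tool_rot: [-3.141, 0.0, 1.2]
force: [0.1, 1.1, 0.4]
grip_width: 0.0704
finger_force: 0.0
```

```bash

python3 -m creep '[[0,0,0,0,0,0,0],[0,0,0,0,0,0,0],[0,0,0,0,0,0,0],[0,0,0,0,0,0,0]]' 50
python3 -m creep '[[0,0,0,-0.02,0,0,0],[0,0,0,-0.03,0,0,0],[0,0,0,-0.03,0,0,0]]' 60

```

```text
clock: 5.52
position: [0.4519, -0.1748, -0.025]
tool_rot: [3.141, -0.0, 1.2]
force: [-0.4, 0.9, 6.3]
grip_width: 0.0236
finger_force: 49.6
clock: 5.9
position: [0.4521, -0.1747, 0.0051]
tool_rot: [3.14, -0.0, 1.201]
force: [0.4, -0.5, -2.6]
grip_width: 0.0232
finger_force: 59.4
```

Gripped, with the opening at 23 mm and the plate lifted. I'll raise it and look at the studs on the way.

```bash

python3 -m creep '[[0,0,0,-0.06,0,0,0],[0,0,0,-0.12,0,0,0],[0,0.05,0,-0.16,0,0,0],[0,0.1,0,-0.18,0,0,0],[0,0.15,0,-0.18,0,0,0]]' 60
python3 -c "
from h import *
go([.45,.06,.19],[np.pi,0,1.2])"
```

```text
clock: 6.52
position: [0.5072, -0.033, 0.1858]
tool_rot: [3.139, -0.002, 1.201]
force: [1.0, -0.8, -1.4]
grip_width: 0.0237
finger_force: 60.0
shift [ 0.0661 -0.087  -0.0043] rot [ 0.0021 -0.0015  0.0008] rows 1.7485217096999794 0.014627357364258162
```

```bash

python3 -m creep '[[0,0.03,-0.04,-0.004,0,0,0],[0,0.066,-0.087,-0.004,0,0,0],[0,0.066,-0.087,-0.004,0,0,0],[0,0.066,-0.087,-0.004,0,0,0]]' 60
python3 - <<'E'
from h import *
import pickle
c=calibration("wrist"); im,d=grab_frame("wrist"); cv2.imwrite("pics/w3.png",im); np.save("w3.npy",d); pickle.dump(c,open("w3.pkl","wb"))
print(pix(c,[(.5864,.1712,.05),(.5607,.2492,.05),(.5167,.1896,.062),(.5392,.1186,.062)]).round(1))
E
```

```text
clock: 7.02
position: [0.4489, 0.0582, 0.1884]
tool_rot: [3.142, 0.0, 1.201]
force: [-0.5, -0.6, -2.5]
grip_width: 0.0233
finger_force: 60.2
[[420.8   6.9]
 [364.3 -81.1]
 [339.7  13.6]
 [390.3  86.2]]
```

View pics/w3.png

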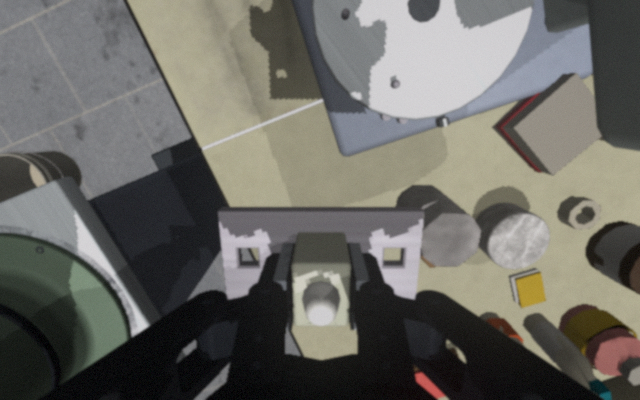

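The plate is held level, with its holes at (247,256) and (394,257). The studs show at about (346,14) and (394,83), and the hub at (425,8). I'll move in a little for accuracy.

```bash

python3 -m creep '[[0,0.05,0,0,0,0,0],[0,0.07,-0.01,0,0,0,0],[0,0.07,-0.01,0,0,0,0],[0,0.07,-0.01,0,0,0,0]]' 60
python3 - <<'E'
from h import *
import pickle
s=bot.observe();c=calibration("wrist"); im,d=grab_frame("wrist"); np.save("w4.npy",d); pickle.dump(c,open("w4.pkl","wb"))
cv2.imwrite("pics/w4full.png",im); cv2.imwrite("pics/w4.png",cv2.resize(im[0:200,260:527],(800,600),interpolation=cv2.INTER_CUBIC))
print(s["position"],s["tool_rot"])
print(pix(c,[(.5864,.1712,.05),(.5607,.2492,.05),(.5167,.1896,.062),(.5392,.1186,.062)]).round(1))
X=cloud(c,d); t=R.from_euler("xyz",s["tool_rot"]).inv().apply(X.reshape(-1,3)-s["position"]).reshape(X.shape)*1000
m=(abs(t[...,2]+31)<7)&(abs(t[...,1])<70)&(abs(t[...,0])<45)
q=t[m]; print(len(q),q.mean(0),cv2.minAreaRect(q[:,:2].astype(np.float32)))
A=np.c_[q[:,:2],np.ones(len(q))]; print("plane",np.linalg.lstsq(A,q[:,2],rcond=None)[0])
E
```

```text
clock: 7.58
position: [0.4651, 0.1255, 0.1885]
tool_rot: [3.141, 0.001, 1.198]
force: [0.8, -0.9, -2.4]
grip_width: 0.0232
finger_force: 60.2
[0.46509987 0.12550853 0.18848437] [3.14149044e+00 6.23933765e-04 1.19837114e+00]
[[423.5  89.2]
 [371.1  13.3]
 [348.2  98.3]
 [395.1 161.3]]
10730 [ 10.17678638  -0.48683462 -32.20062165] ((0.7340545654296875, -0.3661384582519531), (100.71415710449219, 50.29209518432617), 89.88714599609375)
plane [ 1.48926094e-02  2.34687745e-04 -3.23520663e+01]
```

View pics/w4.png

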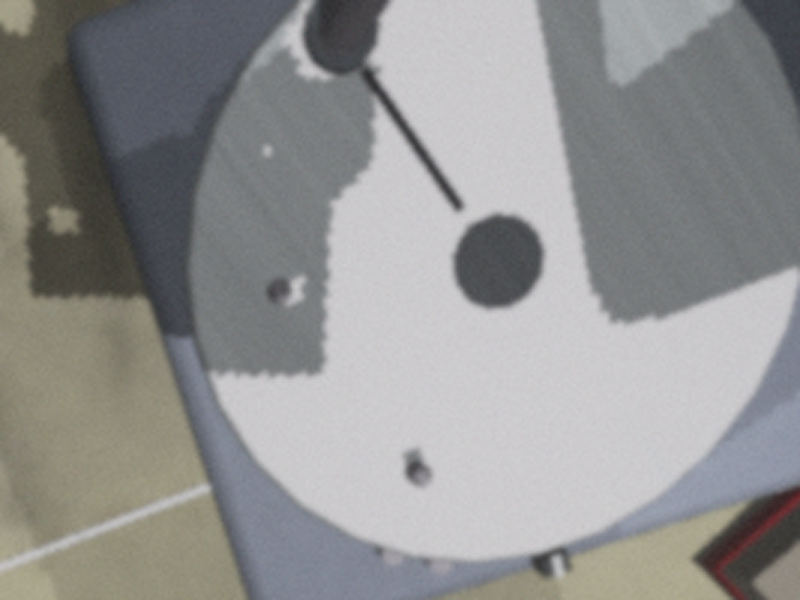

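The crop (3x, origin 260,0) shows the hub at (498,261), the studs at (278,291) and (417,467), and the black hub–handle line running from (462,208) to (368,72). I'll fit the disc geometry to these.

```bash

python3 - <<'E'
from h import *
import pickle
from scipy.optimize import least_squares
c=pickle.load(open("w4.pkl","rb")); f=lambda l:np.array(l)/2.996+[260,0]
e=at_z(c,f([(190,270),(210,375),(270,465),(345,525),(475,557),(600,535),(700,470),(770,370)]),.05)[:,:2]
s=least_squares(lambda p:np.hypot(*(e-p[:2]).T)-p[2],[.58,.17,.1]);print("disc",s.x.round(4),abs(s.fun).max())
print("hub",at_z(c,f([(498,261)]),.051).round(4))
l=at_z(c,f([(462,208),(368,72)]),.05);v=(l[1]-l[0])[:2];print("line ang",np.degrees(np.arctan2(v[1],v[0])))
for z in(.054,.058,.062):
    st=at_z(c,f([(278,291),(417,467)]),z)[:,:2];w=st[0]-st[1];m=st.mean(0);print("studs",st.round(4),"sep",np.hypot(*w),"ang",np.degrees(np.arctan2(w[1],w[0])),"mid",m.round(4),"r",np.hypot(*(m-s.x[:2])))
E
```

```text
disc [0.5911 0.1729 0.0976] 0.0013593050990821365
hub [[0.589  0.1722 0.051 ]]
line ang 108.37965677221845
studs [[0.5217 0.1888]
 [0.5458 0.1202]] sep 0.07269584014300225 ang 109.34525422244946 mid [0.5337 0.1545] r 0.0602507136795391
studs [[0.5213 0.1889]
 [0.5451 0.1212]] sep 0.07176589889045698 ang 109.34525422244943 mid [0.5332 0.1551] r 0.060592532356610405
studs [[0.5209 0.189 ]
 [0.5444 0.1222]] sep 0.07083595763791174 ang 109.34525422244946 mid [0.5327 0.1556] r 0.06094173929275722
```

```bash

python3 -m creep '[[0,0,0,0,0,0,-0.18],[0,0,0,0,0,0,-0.36],[0,0,0,0,0,0,-0.54],[0,0,0,0,0,0,-0.72],[0,0,0,0,0,0,-0.9]]' 60
python3 -m creep '[[0,0,0,0,0,0,-0.18],[0,0,0,0,0,0,-0.36],[0,0,0,0,0,0,-0.54],[0,0,0,0,0,0,-0.72],[0,0,0,0,0,0,-0.9]]' 60
python3 -c "
from h import *
print(bot.observe()['qpos'].round(2))
go([.5345,.1551,.15],[np.pi,0,np.radians(-161.3)])"
```

```text
clock: 8.25
position: [0.4651, 0.1258, 0.1887]
tool_rot: [3.141, 0.0, 2.104]
force: [0.6, 0.0, -2.2]
grip_width: 0.0232
finger_force: 60.3
clock: 8.88
position: [0.465, 0.1258, 0.1887]
tool_rot: [-3.141, 0.0, 3.004]
force: [0.3, 0.5, -2.7]
grip_width: 0.0233
finger_force: 60.3
[-0.52  0.31  0.16  1.98 -0.07  0.86  1.11]
shift [-0.0648  0.0386  0.0387] rot [-2.000e-04  1.000e-04 -4.636e-01] rows 1.3561991972341405 2.4658788456981235
```

```bash

python3 -m creep '[[0,-0.02,0.01,0.01,0,0,-0.18],[0,-0.045,0.025,0.02,0,0,-0.36],[0,-0.065,0.0385,0.0385,0,0,-0.464],[0,-0.065,0.0385,0.0385,0,0,-0.464],[0,-0.065,0.0385,0.0385,0,0,-0.464]]' 60
python3 - <<'E'
from h import *
print(bot.observe()['qpos'].round(2))
go([.5345,.1551,.047],[np.pi,0,np.radians(-161.3)])
t,_=grab_frame("top");s,_=grab_frame("side")
cv2.imwrite("pics/clr.png",np.hstack([cv2.resize(t[120:270,150:300],(400,400)),cv2.resize(s[80:230,210:360],(400,400))]))
E
```

```text
clock: 9.5
position: [0.5344, 0.1548, 0.1503]
tool_rot: [-3.141, -0.0, -2.822]
force: [-2.1, -0.3, -1.9]
grip_width: 0.0232
finger_force: 60.1
[-0.43  0.47  0.06  1.83 -0.03  0.84  1.53]
shift [-0.0002  0.0003  0.1033] rot [-0.0003 -0.0004 -0.0063] rows 1.6521961886740473 0.03383700566656447
```

View pics/clr.png

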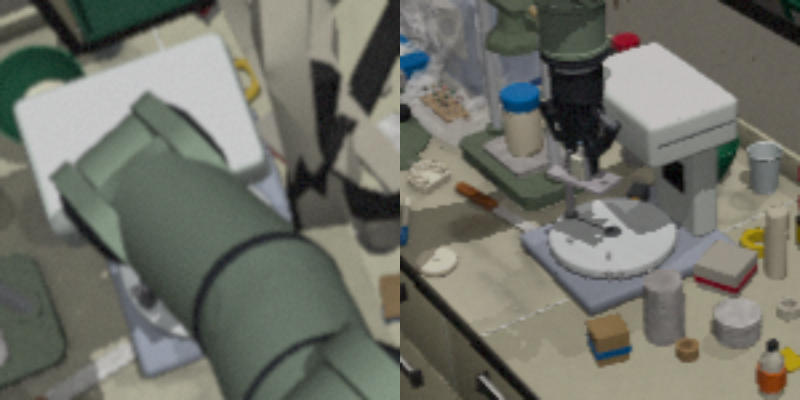

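The plate hovers above the disc, and the green wrist comes near the head's front edge. I'll check that clearance from depth.

```bash

python3 - <<'E'
from h import *
s=bot.observe(); a=R.from_euler("xyz",s["tool_rot"])
# scanner front-of-head: x'=+5 in scanner axes, yaw -3
y=np.radians(-3);ax=np.array([.590,.1725])
for n in("side","top"):
    c=calibration(n); im,d=grab_frame(n); X=cloud(c,d).reshape(-1,3); X=X[d.ravel()>0]
    r=X-s["position"]; m=(np.hypot(r[:,0],r[:,1])<.14)&(r[:,2]>.04)&(r[:,2]<.6); r=r[m];P=X[m]
    xs=(P[:,0]-ax[0])*np.cos(y)+(P[:,1]-ax[1])*np.sin(y)
    for z in np.arange(.04,.5,.03):
        k=(r[:,2]>z)&(r[:,2]<z+.03)
        if k.sum()>20: print(n,round(z,2),k.sum(),"rad95 %.3f"%np.percentile(np.hypot(r[k,0],r[k,1]),95),"scanner x max %.3f"%np.percentile(xs[k],98),"r in -y min %.3f"%np.percentile(r[k,1],2),np.percentile(r[k,0],[2,98]).round(3))
E
```

```text
side 0.04 119 rad95 0.122 scanner x max 0.041 r in -y min -0.097 [-0.022  0.091]
side 0.07 290 rad95 0.133 scanner x max 0.047 r in -y min -0.101 [-0.026  0.097]
side 0.1 458 rad95 0.133 scanner x max 0.063 r in -y min -0.100 [-0.03   0.117]
side 0.13 484 rad95 0.136 scanner x max 0.080 r in -y min -0.088 [-0.024  0.135]
side 0.16 144 rad95 0.044 scanner x max -0.034 r in -y min -0.041 [-0.041  0.019]
side 0.19 130 rad95 0.042 scanner x max -0.030 r in -y min -0.040 [-0.04   0.024]
side 0.22 193 rad95 0.052 scanner x max -0.023 r in -y min -0.050 [-0.05  0.03]
side 0.25 201 rad95 0.052 scanner x max -0.026 r in -y min -0.050 [-0.05   0.027]
side 0.28 200 rad95 0.053 scanner x max -0.025 r in -y min -0.050 [-0.05   0.027]
side 0.31 224 rad95 0.070 scanner x max 0.001 r in -y min -0.066 [-0.062  0.054]
side 0.34 277 rad95 0.097 scanner x max 0.083 r in -y min -0.074 [-0.088  0.137]
side 0.37 359 rad95 0.110 scanner x max 0.004 r in -y min -0.080 [-0.103  0.057]
side 0.4 314 rad95 0.134 scanner x max -0.018 r in -y min -0.082 [-0.122  0.035]
side 0.43 217 rad95 0.136 scanner x max -0.04
[... 215 characters left out ...]
95 0.136 scanner x max 0.029 r in -y min -0.097 [0.052 0.078]
top 0.1 143 rad95 0.138 scanner x max 0.056 r in -y min -0.098 [0.052 0.106]
top 0.13 372 rad95 0.138 scanner x max 0.076 r in -y min -0.092 [-0.014  0.128]
top 0.34 42 rad95 0.140 scanner x max 0.085 r in -y min -0.067 [-0.058  0.14 ]
top 0.37 264 rad95 0.068 scanner x max 0.004 r in -y min -0.066 [-0.054  0.057]
top 0.4 618 rad95 0.058 scanner x max -0.006 r in -y min -0.047 [-0.024  0.047]
top 0.43 918 rad95 0.079 scanner x max -0.042 r in -y min -0.068 [-0.079  0.01 ]
top 0.46 594 rad95 0.111 scanner x max -0.084 r in -y min -0.078 [-0.116 -0.03 ]
top 0.49 610 rad95 0.132 scanner x max -0.114 r in -y min -0.085 [-0.134 -0.061]
```

The tool's cylinder has a 52 mm radius and the head front is about 60 mm from its axis. The wider wrist stays above the head's top, so it fits. I'll descend to just above the studs and look through the holes.

```bash

python3 -m creep '[[0,0,0,0.05,0,0,-0.006],[0,0,0,0.085,0,0,-0.006],[0,0,0,0.103,0,0,-0.006],[0,0,0,0.103,0,0,-0.006],[0,0,0,0.103,0,0,-0.006]]' 60
python3 - <<'E'
from h import *
s=bot.observe();c=calibration("wrist"); im,d=grab_frame("wrist"); 
print(s["position"],s["tool_rot"]); a=R.from_euler("xyz",s["tool_rot"])
P=[s["position"]+a.apply([.0007,y,-.032]) for y in(-.0374,.0366)]; p=pix(c,P); print(p.round(1))
z=[cv2.resize(im[int(v)-30:int(v)+30,int(u)-40:int(u)+40],(400,300),interpolation=cv2.INTER_CUBIC) for u,v in p]
cv2.imwrite("pics/holes.png",np.vstack([np.hstack(z),cv2.resize(im,(800,500))[120:420]]))
E
```

```text
clock: 10.32
position: [0.5354, 0.1562, 0.0484]
tool_rot: [3.142, 0.002, -2.813]
force: [-0.2, 0.6, -2.2]
grip_width: 0.023
finger_force: 60.2
[0.53537989 0.15615302 0.04843377] [ 3.14158588e+00  1.75190484e-03 -2.81308557e+00]
[[245.4 254.1]
 [391.2 254.1]]
```

View pics/holes.png

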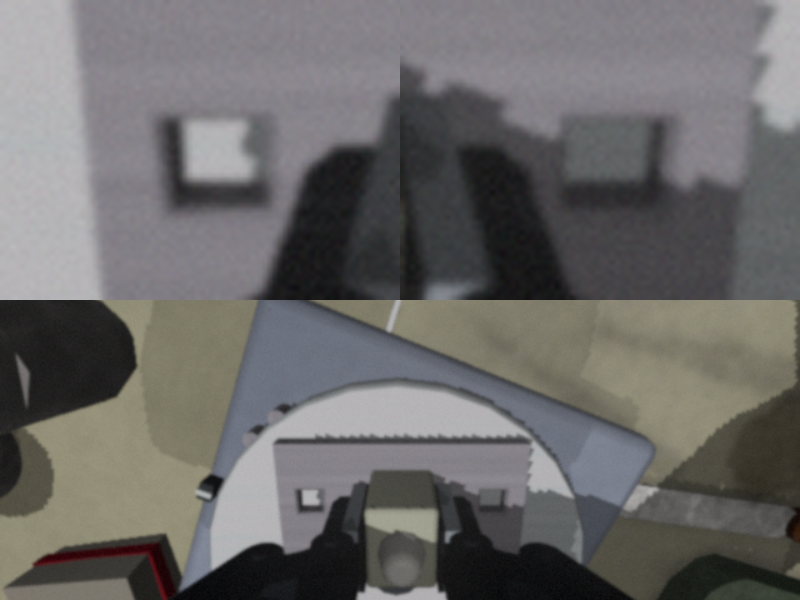

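The holes are at (248,256) and (394,256). In the left one something grey, likely the stud, peeks in at the inner edge. I'll read the pixel values directly.

```bash

python3 - <<'E'
from h import *
s=bot.observe();c=calibration("wrist"); im,d=grab_frame("wrist"); np.save("holes.npy",im)
g=im.mean(2).astype(int); print(s["position"],s["tool_rot"])
a=R.from_euler("xyz",s["tool_rot"])
for u0 in(234,380):
    print("u",u0); 
    for v in range(244,270): print(v,*["%3d"%x for x in g[v,u0:u0+28]])
for z in(.062,.05):
    zz=-(z-s["position"][2]); print(z,pix(c,[s["position"]+a.apply([0,y,zz]) for y in(-.037,.037)]).round(1))
print(pix(c,[s["position"]+a.apply([x,y,-.032]) for y in(-.037,.037) for x in(-.005,.005)]).round(1))
E
```

```text
[0.53539645 0.15618697 0.04849348] [ 3.14155986e+00  1.96976241e-03 -2.81297874e+00]
u 234
244 132 133 133 133 133 131 135 131 130 132 134 133 133 133 131 132 135 134 131 135 134 133 134 132 131 134 137 131
245 133 135 132 133 129 130 131 132 134 132 128 129 130 130 132 133 131 135 131 131 131 131 128 132 131 131 133 133
246 131 128 124 117 120 120 121 124 125 124 126 126 127 125 125 127 129 126 128 127 123 122 123 121 127 127 134 137
247 134 122 114 105  96  95  99 109 127 133 133 137 135 133 136 135 135 137 135 131 121 111 109 112 113 121 128 132
248 130 119 102  88  74  69  78 110 139 151 157 158 158 159 161 160 158 159 159 150 130 110 103 104 111 115 131 132
249 130 121 102  77  61  55  71 112 149 170 173 179 172 174 174 176 175 175 172 163 134 111 102 101 108 114 131 135
250 133 120 101  79  60  49  66 107 149 176 178 179 177 178 180 178 177 181 170 159 128 105 101 102 104 114 125 134
251 133 120 105  81  63  50  65 105 151 174 179 181 180 182 182 178 179 176 170 144 116 103  98 100 107 115 123 130
252 132 122 104  84  64  52  62 108 150 173 180 179 180 179 184 179 179 174 168 1
[... 4462 characters left out ...]
64  60  56  57  54  56  53  52  54  57  54  56  53  57  54  55  52  54  55  54  57  60  62  64  68  70
266  67  70  62  63  62  62  64  65  64  61  63  58  60  60  62  61  60  62  60  59  57  60  62  63  61  68  68  68
267  61  64  67  66  64  67  69  66  68  68  68  64  65  66  64  65  68  62  63  63  60  65  64  62  61  69  68  67
268  59  67  68  72  68  66  69  67  67  68  70  67  66  67  66  66  64  65  65  64  63  63  65  68  64  67  69  71
269  51  65  68  69  68  69  68  69  67  68  69  65  69  71  69  73  72  70  73  67  66  71  68  66  67  67  70  70
0.062 [[253.6 240.1]
 [384.9 240.1]]
0.05 [[257.6 231.7]
 [381.1 231.7]]
[[247.  264.1]
 [245.6 246.3]
 [391.3 264.1]
 [392.6 246.3]]
```

The aligned studs would be hidden from this angle, since their predicted v is about 240 against holes at 247–265. I'll shift the plate so the studs show through the holes and measure the relative offset. That cancels the camera bias.

```bash

cat >> h.py <<'E'
def hole(u0,tag,v0=244,w=28,n=26):
    s=bot.observe();im=np.mean([grab_frame("wrist")[0] for _ in range(2)],0);g=im.mean(2).astype(int); c=calibration("wrist");a=R.from_euler("xyz",s["tool_rot"])
    print(tag,s["position"].round(4),s["tool_rot"].round(4)); np.save(tag+".npy",im)
    for v in range(v0,v0+n): print(v,*["%3d"%x for x in g[v,u0:u0+w]])
E
python3 -m creep '[[0,0.009,0.0045,0,0,0,0],[0,0.009,0.0045,0,0,0,0],[0,0.009,0.0045,0,0,0,0],[0,0.009,0.0045,0,0,0,0]]' 60
python3 -c "
from h import *
hole(234,'hL')"
python3 -m creep '[[0,0,-0.0075,0,0,0,0],[0,0,-0.0075,0,0,0,0],[0,0,-0.0075,0,0,0,0]]' 60
python3 -c "
from h import *
hole(380,'hR')"

```

```text
clock: 10.92
position: [0.5248, 0.1573, 0.0472]
tool_rot: [-3.142, 0.0, -2.813]
force: [-0.4, 0.0, -1.2]
grip_width: 0.0229
finger_force: 60.2
hL [0.5248 0.1573 0.0472] [-3.1415e+00  1.0000e-04 -2.8130e+00]
244 137 136 138 132 137 134 135 136 136 136 136 135 134 133 137 136 137 136 136 135 135 136 134 136 135 133 135 135
245 133 136 136 135 135 134 132 131 133 133 132 133 131 134 131 132 131 132 131 133 131 131 133 134 133 133 133 136
246 133 131 126 127 123 120 122 121 121 121 119 120 117 119 119 120 120 120 121 122 123 126 124 125 125 131 133 135
247 134 124 115 106  97  96  97  99 100  99  99  98  98  98  98  96  95  97  99 105 108 113 112 113 114 123 131 135
248 132 121 102  90  76  67  67  75  78  81  79  81  79  78  76  73  71  72  83  96 104 108 108 108 109 117 131 135
249 133 120 100  83  66  51  52  58  68  70  75  73  72  70  69  61  60  64  79  97 103 104 105 106 110 119 128 137
250 134 121 102  83  62  46  45  54  62  72  75  75  71  69  65  59  58  70  86  99 102 105 106 103 109 115 128 134
251 134 122 103  85  66  47  46  52  61  71  74  76  72  68  65  61  67  81  96 1
[... 4643 characters left out ...]
  75
264  69  69  64  57  48  47  47  47  46  49  48  49  45  49  47  49  48  49  49  49  49  49  49  57  59  67  69  75
265  70  69  66  58  57  52  56  50  53  54  52  55  55  54  55  56  59  54  56  53  56  55  57  59  61  64  70  72
266  66  69  66  65  64  60  62  63  63  63  62  61  64  64  60  65  62  62  67  62  59  61  62  63  62  66  70  73
267  58  68  69  67  66  66  68  67  71  66  67  70  68  67  68  65  65  64  66  67  63  62  63  63  65  68  69  70
268  57  68  67  70  68  69  70  69  68  69  67  68  67  69  69  67  69  66  67  67  69  69  64  67  67  69  71  74
269  53  64  71  69  70  71  70  71  69  71  73  69  70  69  66  71  70  70  66  71  70  70  68  70  69  69  70  71
```

Both studs are now visible, dark at about 70. The left one has its bottom at v≈255.6 and right edge at u≈251.8. The right one has its bottom at v≈257.0 and right edge at u≈392.8. I'll fit them.

```bash

python3 - <<'E'
from h import *
from scipy.optimize import least_squares
s=bot.observe();cw=calibration("wrist");a=R.from_euler("xyz",s["tool_rot"]); p0=s["position"]
ph=np.linspace(0,2*np.pi,60);dome=3.0e-3
def sil(x,y,P):   # stud world outline points: cylinder rings + dome, offsets in tool frame -> pixels of current camera
    pts=[]
    for z in np.linspace(.05,.0585,12): pts.append(np.c_[3.5e-3*np.cos(ph),3.5e-3*np.sin(ph),np.full(60,z)])
    for t in np.linspace(0,np.pi/2,10): pts.append(np.c_[3.5e-3*np.cos(t)*np.cos(ph),3.5e-3*np.cos(t)*np.sin(ph),np.full(60,.0585+.0035*np.sin(t))])
    q=np.vstack(pts); w=p0+a.apply([x,y,0]); w=np.c_[q[:,:2]+w[:2],q[:,2]]; return pix(cw,w)
B=np.array([1.5,.6])
def feat(x,y,vr):
    h=cv2.convexHull((sil(x,y,None)+B).astype(np.float32))[:,0]
    h2=np.vstack([h,h[:1]]); us=[]
    for i in range(len(h)):
        (u1,v1),(u2,v2)=h2[i],h2[i+1]
        if (v1-vr)*(v2-vr)<=0 and v1!=v2: us.append(u1+(vr-v1)/(v2-v1)*(u2-u1))
    return np.array([max(us) if us else h[:,0].max(),h[:,1].max()])
out=[]
for tag,y0,obs,P in(("L",-.037,(251.8,255.6),[.5248,.1573]),("R",.037,(392.8,257.0),[.5271,.1501])):
    r=least_squares(lambda p:feat(p[0]/1e3,p[1]/1e3,250)-obs,[-9,y0*1e3],diff_step=1e-3)
    w=np.array(P)+a.apply([r.x[0]/1e3,r.x[1]/1e3,0])[:2]; out.append(w); print(tag,r.x.round(2),r.fun.round(2),w.round(4))
o=np.array(out);d=o[1]-o[0];print("sep",np.hypot(*d),"ang",np.degrees(np.arctan2(d[1],d[0])),"mid (TCP target)",o.mean(0).round(4))
g=o.mean(0);go([g[0],g[1],.047],[np.pi,0,np.arctan2(d[1],d[0])+np.pi/2])
E
```

```text
L [ -6.42 -43.47] [0. 0.] [0.5449 0.1182]
R [-7.29 38.01] [-0.  0.] [0.5217 0.1884]
sep 0.07392958057675521 ang 108.27503177522861 mid (TCP target) [0.5333 0.1533]
shift [-0.0069  0.0009  0.0001] rot [0.0001 0.     0.0098] rows 0.11179610335053872 0.05196026389235035
```

The separation comes out at 73.9 mm, against 74 expected. I'll move there and lower, watching the force.

```bash

python3 -m creep '[[0,-0.007,0.001,0,0,0,0.01],[0,-0.007,0.001,0,0,0,0.01],[0,-0.007,0.001,0,0,0,0.01],[0,-0.007,0.001,0,0,0,0.01]]' 60
python3 -c "
from h import *
hole(238,'a',245,22,8)
go([.5333,.1533,.033],[np.pi,0,np.radians(-161.72)])"
```

```text
clock: 12.0
position: [0.5332, 0.1533, 0.0471]
tool_rot: [-3.142, -0.0, -2.823]
force: [-0.1, 0.3, -2.4]
grip_width: 0.0234
finger_force: 60.2
a [0.5332 0.1533 0.0471] [-3.1416e+00 -2.0000e-04 -2.8229e+00]
245 130 131 132 131 131 133 131 131 131 132 132 131 133 132 131 131 130 129 132 131 131 133
246 121 117 119 122 128 127 128 127 129 127 128 128 125 127 124 123 123 125 122 122 126 127
247  98  98  99 113 125 133 135 136 133 136 137 137 136 129 122 112 111 111 111 112 117 122
248  73  70  82 114 141 156 158 161 160 159 159 161 157 150 129 112 105 106 106 109 110 117
249  63  53  70 116 153 171 176 176 176 175 177 175 170 156 130 109 103 104 103 107 107 115
250  62  50  68 111 153 173 181 181 181 180 180 179 172 146 117 103  99  99 100 102 105 115
251  65  51  62 107 151 172 181 180 180 181 181 181 168 143 115 103  97 100  98 101 107 112
252  65  52  63 106 153 174 180 181 183 180 181 180 173 153 128 109 103 100  99 103 108 116
shift [-0.     -0.      0.0141] rot [-0.     -0.0001 -0.0004] rows 0.2261937499367927 0.002223970074351593
```

```bash

python3 -m creep '[[0,0,0,0.005,0,0,0],[0,0,0,0.009,0,0,0],[0,0,0,0.012,0,0,0],[0,0,0,0.014,0,0,0],[0,0,0,0.014,0,0,0]]' 60
```

```text
clock: 12.72
position: [0.5332, 0.1534, 0.033]
tool_rot: [-3.142, -0.0, -2.823]
force: [-0.1, 0.3, -2.0]
grip_width: 0.0234
finger_force: 60.2
```

```bash

python3 -m creep '[[0,0,0,0.002,0,0,0],[0,0,0,0.004,0,0,0],[0,0,0,0.006,0,0,0],[0,0,0,0.0075,0,0,0],[0,0,0,0.0075,0,0,0]]' 60
```

```text
clock: 13.35
position: [0.5333, 0.1534, 0.0255]
tool_rot: [-3.142, -0.0, -2.823]
force: [-0.4, -0.2, -1.5]
grip_width: 0.0232
finger_force: 60.2
```

```bash

python3 -m creep '[[0,0,0,0.001,0,0,0],[0,0,0,0.0015,0,0,0],[0,0,0,0.002,0,0,0],[0,0,0,0.002,0,0,0]]' 60
```

```text
clock: 13.85
position: [0.5334, 0.1534, 0.025]
tool_rot: [3.141, 0.001, -2.823]
force: [-9.8, -1.6, 28.5]
grip_width: 0.023
finger_force: 64.7
```

Contact came at the expected seated height. Release and lift.

```bash

python3 -m creep '[[0,0,0,-0.0015,0,0,0],[0.06,0,0,-0.0015,0,0,0],[0.06,0,0,-0.0015,0,0,0],[0.06,0,0,-0.0015,0,0,0],[0.06,0,0,-0.01,0,0,0]]' 60
python3 -m creep '[[0.06,0,0,-0.03,0,0,0],[0.06,0,0,-0.06,0,0,0],[0.06,0,0,-0.1,0,0,0],[0.06,0.05,0,-0.12,0,0,0],[0.06,0.08,0,-0.12,0,0,0]]' 60
python3 - <<'E'
from h import *
import pickle
s=bot.observe();print(s["grip_width"],s["qpos"].round(2))
import time
for n in("wrist","side"):
    c=calibration(n);im,d=grab_frame(n);X=cloud(c,d)
    np.save(n+"_p.npy",im)
    m=(np.hypot(X[...,0]-.5333,X[...,1]-.1533)<.07)
    for lo,hi in((.0535,.0605),(.087,.095)):
        k=m&(X[...,2]>lo)&(X[...,2]<hi); nn,l,st,ce=cv2.connectedComponentsWithStats(k.astype(np.uint8))
        for i in range(1,nn):
            if st[i,4]>60: q=X[l==i];A=np.c_[q[:,:2]-q[:,:2].mean(0),np.ones(len(q))];print(n,lo,st[i],q.mean(0).round(4),cv2.minAreaRect(q[:,:2].astype(np.float32)*1000),np.linalg.lstsq(A,q[:,2],rcond=None)[0].round(3))
E
```

```text
clock: 14.48
position: [0.533, 0.1532, 0.0335]
tool_rot: [-3.142, -0.001, -2.823]
force: [-0.5, 0.0, -0.1]
grip_width: 0.0601
finger_force: 0.0
clock: 15.1
position: [0.4564, 0.1279, 0.1554]
tool_rot: [3.141, 0.002, -2.823]
force: [-0.2, 0.4, -0.9]
grip_width: 0.0603
finger_force: 0.0
0.060268016291691956 [-0.44  0.34  0.06  2.03 -0.03  0.77  1.52]
wrist 0.0535 [ 269  244  105   48 3798] [0.5308 0.1533 0.0576] ((534.116943359375, 154.23451232910156), (51.02220916748047, 100.25458526611328), 18.35230255126953) [0.007 0.003 0.058]
wrist 0.0535 [308 305  26  22 302] [0.5877 0.1717 0.0541] ((587.0695190429688, 171.80999755859375), (24.424245834350586, 27.20795249938965), 5.550519943237305) [ 0.002 -0.002  0.054]
wrist 0.087 [307 271  28  33 644] [0.5306 0.1532 0.0914] ((533.8545532226562, 154.22950744628906), (30.40253257751465, 23.932785034179688), 17.68734359741211) [0.028 0.011 0.091]
side 0.0535 [266 166  29  14 105] [0.5273 0.1466 0.0561] ((530.006103515625, 152.17428588867188), (62.89210510253906, 108.7186279296875), 11.477149963378906) [ 0.008 -0.004  0.056]
```

The plate is seated and flat: top at 57.6 mm, block top at 91.4 mm, slope about 0.5°. Next is the handle. I'll measure it and set up the tilted grasp.

```bash
cat >> h.py <<'E'
AX=np.array([.5872,.1718])
def hpose(phi,tilt,back=0.,r=.082,zg=.089,ax=AX,yaw=177.):
    "TCP pose holding the handle at angle phi (deg), tilt deg, backed off along tool z"
    Rt=R.from_euler("z",yaw,degrees=True)*R.from_euler("x",180,degrees=True)*R.from_euler("y",-tilt,degrees=True)
    d=Rt.apply([0,0,1]); G=np.r_[ax+r*np.array([np.cos(np.radians(phi)),np.sin(np.radians(phi))]),zg]
    go(G+(.057-back)*d,Rt.as_euler("xyz"))
E
python3 - <<'E'
from h import *
for n in("side","top"):
    c=calibration(n);im,d=grab_frame(n);X=cloud(c,d)
    m=(np.hypot(X[...,0]-.562,X[...,1]-.25)<.03)&(X[...,2]>.07)&(X[...,2]<.116);print(n,m.sum(),X[m].mean(0).round(4),np.ptp(X[m],axis=0).round(3))
hpose(108.3,22,.09)
E
```

```text
side 16 [0.5589 0.2442 0.0836] [0.022 0.024 0.037]
top 2 [0.5554 0.2534 0.1024] [0.    0.    0.014]
shift [-0.1249  0.087   0.035 ] rot [ 0.0716 -0.3783  0.3664] rows 2.499884721776751 2.8271796218451613
```

```bash

python3 -m creep '[[0.05,0,0.03,0,0.024,-0.126,0.122],[0.05,-0.04,0.05,0.01,0.048,-0.252,0.244],[0.05,-0.085,0.07,0.02,0.0716,-0.378,0.366],[0.05,-0.125,0.087,0.035,0.0716,-0.378,0.366],[0.05,-0.125,0.087,0.035,0.0716,-0.378,0.366]]' 40
python3 - <<'E'
from h import *
print(bot.observe()["qpos"].round(2)); hpose(108.3,22,0)
E
```

```text
clock: 15.92
position: [0.5498, 0.2538, 0.1166]
tool_rot: [-3.139, 0.383, 3.095]
force: [-0.4, -1.1, -0.2]
grip_width: 0.0497
finger_force: 0.0
[-0.95  0.5   0.35  2.06  0.26  0.33  0.63]
shift [-0.0007 -0.0035  0.0871] rot [-0.0007 -0.001   0.005 ] rows 1.3945990330049194 0.027514918724703092
```

```bash

python3 -m creep '[[0.05,-0.001,-0.0035,0.02,0,0,0],[0.05,-0.001,-0.0035,0.04,0,0,0],[0.05,-0.001,-0.0035,0.04,0,0,0]]' 40
python3 - <<'E'
from h import *
s=bot.observe(); c=calibration("wrist");im,d=grab_frame("wrist");X=cloud(c,d);a=R.from_euler("xyz",s["tool_rot"])
T=a.inv().apply((X-s["position"]).reshape(-1,3)).reshape(X.shape)
m=(X[...,2]>.066)&(X[...,2]<.12)&(np.hypot(X[...,0]-.562,X[...,1]-.25)<.035)
k,l,st,ce=cv2.connectedComponentsWithStats(m.astype(np.uint8))
for i in range(1,k):
    if st[i,4]>40: print(st[i],X[l==i].mean(0).round(4),"tool",T[l==i].mean(0).round(4),np.percentile(T[l==i],[3,97],axis=0).round(4).tolist())
hpose(108.3,22,0)
E
```

```text
clock: 16.3
position: [0.5646, 0.2449, 0.081]
tool_rot: [-3.139, 0.381, 3.09]
force: [0.7, 0.2, 0.8]
grip_width: 0.0502
finger_force: 0.0
[ 316  203   26   75 1685] [0.5581 0.2501 0.0954] tool [ 0.0009  0.0048 -0.0159] [[-0.0121, -0.0014, -0.032], [0.0122, 0.0111, 0.0089]]
[372 246  14  24  77] [0.5435 0.273  0.1179] tool [ 0.0072  0.0269 -0.0427] [[-0.0015, 0.0257, -0.0461], [0.0109, 0.0302, -0.0391]]
shift [0.0004 0.0043 0.0491] rot [-0.0016 -0.002   0.0003] rows 0.7884592601299667 0.013665145163927745
```

```bash

python3 -m creep '[[0.05,0,0.0045,0.025,0,0,0],[0.05,0,0.0045,0.049,0,0,0],[0.05,0,0.0045,0.049,0,0,0],[0.0,0,0.0045,0.049,0,0,0],[0.0,0,0.0045,0.049,0,0,0]]' 40
python3 -m creep '[[0,0,0,0,0,0,0],[0,0,0,0,0,0,0]]' 40
python3 - <<'E'
from h import *
s=bot.observe();print(s["qpos"].round(2),s["position"]); a=R.from_euler("xyz",s["tool_rot"]);print("G",s["position"]-a.apply([0,0,.057]))
for p in(115,130,145): hpose(p,22)
E
```

```text
clock: 16.98
position: [0.5831, 0.2491, 0.0377]
tool_rot: [-3.141, 0.383, 3.089]
force: [12.2, -34.3, 11.2]
grip_width: 0.0142
finger_force: 18.4
clock: 17.23
position: [0.5837, 0.2485, 0.0378]
tool_rot: [-3.141, 0.384, 3.088]
force: [1.3, -5.1, 7.5]
grip_width: 0.013
finger_force: 39.4
[-0.87  0.67  0.32  2.03  0.26  0.17  0.62] [0.58365986 0.24846413 0.03776782]
G [0.56234032 0.24963447 0.09061767]
shift [ 0.0095 -0.004  -0.0021] rot [-0.0009 -0.     -0.0007] rows 0.1681799298033332 0.006256320293488965
shift [ 0.0257 -0.0164 -0.0086] rot [-0.0009 -0.     -0.0007] rows 0.5064570521759554 0.006256320293488965
shift [ 0.0383 -0.033  -0.0137] rot [-0.0009 -0.     -0.0007] rows 0.8372085960082026 0.006256320293488965
```

The handle is gripped at 13 mm. Joint 6 is near its lower limit, so I'll move along the arc first and add tilt later with some lateral lean.

```bash

cat >> h.py <<'E'
def arc(phis,tilts,yaws,zg=.0906):
    for p,t,y in zip(phis,tilts,yaws): print(p,end=" "); hpose(p,t,zg=zg,yaw=y)
E
python3 -c "
from h import *
arc([112,118,124,130,136],[21]*5,[177]*5)"
```

```text
112 shift [ 0.0063 -0.0021 -0.0021] rot [-0.0009  0.0174 -0.0007] rows 0.11199960749088689 0.092949925731458
118 shift [ 0.0134 -0.0061 -0.005 ] rot [-0.0009  0.0174 -0.0007] rows 0.24812541853388936 0.092949925731458
124 shift [ 0.02   -0.0109 -0.0076] rot [-0.0009  0.0174 -0.0007] rows 0.3838345846718104 0.092949925731458
130 shift [ 0.026  -0.0164 -0.0101] rot [-0.0009  0.0174 -0.0007] rows 0.5185485247107672 0.092949925731458
136 shift [ 0.0316 -0.0226 -0.0123] rot [-0.0009  0.0174 -0.0007] rows 0.6518627919471324 0.092949925731458
```

```bash

python3 -m creep '[[0,0.0063,-0.002,-0.002,0,0.017,0],[0,0.0134,-0.006,-0.005,0,0.017,0],[0,0.02,-0.011,-0.0076,0,0.017,0],[0,0.026,-0.0164,-0.01,0,0.017,0],[0,0.0316,-0.0226,-0.0123,0,0.017,0]]' 40
python3 -c "
from h import *
s=bot.observe();print(s['qpos'].round(2)); a=R.from_euler('xyz',s['tool_rot']);G=s['position']-a.apply([0,0,.057]);v=G[:2]-AX;print(G,np.degrees(np.arctan2(v[1],v[0])),np.hypot(*v))
arc([142,150,158,166,174],[21]*5,[177]*5)"
```

```text
clock: 17.85
position: [0.5485, 0.23, 0.0374]
tool_rot: [3.14, 0.368, 3.091]
force: [4.1, 3.6, -2.0]
grip_width: 0.013
finger_force: 39.8
[-0.81  0.62  0.23  2.12  0.64  0.16  0.26]
[0.52800578 0.23093239 0.09056258] 135.02993886543527 0.08366956081407449
142 shift [ 0.0047 -0.0091 -0.0018] rot [0.0026 0.0012 0.0013] rows 0.16585123013269792 0.016598621991852358
150 shift [ 0.0102 -0.0188 -0.004 ] rot [0.0026 0.0012 0.0013] rows 0.3488387759910477 0.016598621991852358
158 shift [ 0.0144 -0.0294 -0.0056] rot [0.0026 0.0012 0.0013] rows 0.5309723359534475 0.016598621991852358
166 shift [ 0.0172 -0.0404 -0.0067] rot [0.0026 0.0012 0.0013] rows 0.7107158855867938 0.016598621991852358
174 shift [ 0.0185 -0.0518 -0.0072] rot [0.0026 0.0012 0.0013] rows 0.887074284478294 0.016598621991852358
```

```bash

python3 -m creep '[[0,0.0047,-0.009,-0.0018,0,0,0],[0,0.0102,-0.0188,-0.004,0,0,0],[0,0.0144,-0.0294,-0.0056,0,0,0],[0,0.0172,-0.0404,-0.0067,0,0,0],[0,0.0185,-0.0518,-0.0072,0,0,0]]' 40
python3 -c "
from h import *
s=bot.observe();print(s['qpos'].round(2)); a=R.from_euler('xyz',s['tool_rot']);G=s['position']-a.apply([0,0,.057]);v=G[:2]-AX;print(G,np.degrees(np.arctan2(v[1],v[0])),np.hypot(*v))
arc([178,185,192,199,206],[21.5,23,25,27,29],[177]*5)"
```

```text
clock: 18.48
position: [0.5251, 0.1795, 0.0372]
tool_rot: [3.14, 0.366, 3.092]
force: [-17.9, 7.2, 6.7]
grip_width: 0.0132
finger_force: 43.0
[-0.66  0.57  0.11  2.22  1.22  0.16 -0.25]
[0.50465203 0.18043751 0.09041658] 174.026522675538 0.08299864031059115
178 shift [-0.0014 -0.0059  0.0001] rot [ 0.003  -0.0088  0.0025] rows 0.09718388379890786 0.0514125627304699
185 shift [-0.0036 -0.0159  0.0004] rot [ 0.003  -0.035   0.0025] rows 0.26084377076366905 0.18743886134443138
192 shift [-0.0074 -0.0257  0.0009] rot [ 0.0031 -0.0699  0.0024] rows 0.42856442188558147 0.3725370738049864
199 shift [-0.0123 -0.0352  0.0019] rot [ 0.0031 -0.1048  0.0024] rows 0.5980274839681919 0.5580174686346117
206 shift [-0.0183 -0.0443  0.0031] rot [ 0.0031 -0.1397  0.0023] rows 0.7684529079234608 0.743594108714687
```

```bash
sed -i 's/AX=np.array.*/AX=np.array([.5862,.1718])/' h.py
python3 -m creep '[[0,-0.002,-0.006,0,0,-0.009,0],[0,-0.0045,-0.0159,0,0,-0.035,0],[0,-0.008,-0.0257,0.001,0,-0.07,0],[0,-0.0128,-0.0352,0.0018,0,-0.105,0],[0,-0.0187,-0.0443,0.003,0,-0.14,0]]' 40
python3 -c "
from h import *
s=bot.observe();print(s['qpos'].round(2)); a=R.from_euler('xyz',s['tool_rot']);G=s['position']-a.apply([0,0,.057]);v=G[:2]-AX;print(G,np.degrees(np.arctan2(v[1],v[0])),np.hypot(*v))
arc([210,217,224,231,238],[29,30,31,32,33],[177]*5)"
```

```text
clock: 19.1
position: [0.542, 0.1337, 0.0411]
tool_rot: [3.14, 0.508, 3.091]
force: [-1.9, 2.7, -11.2]
grip_width: 0.0133
finger_force: 41.5
[-0.41  0.57 -0.14  2.32  2.07  0.39 -1.01]
[0.51432547 0.13501631 0.09085664] -152.89770250955735 0.08074025476978118
210 shift [-0.0007 -0.0043  0.0007] rot [0.0021 0.0017 0.0016] rows 0.07059797814971897 0.016896010614991748
217 shift [-0.0069 -0.0124  0.0036] rot [ 0.0022 -0.0157  0.0016] rows 0.23367736320630025 0.08488648014403846
224 shift [-0.0139 -0.0196  0.0069] rot [ 0.0022 -0.0332  0.0015] rows 0.4005883338681139 0.17709668362492026
231 shift [-0.0216 -0.026   0.0106] rot [ 0.0022 -0.0506  0.0015] rows 0.5675847913622879 0.2697369787272944
238 shift [-0.03   -0.0314  0.0147] rot [ 0.0022 -0.0681  0.0015] rows 0.7336707795296453 0.3624777531596918
```

```bash

python3 -m creep '[[0,-0.001,-0.0043,0.0007,0,0,0],[0,-0.007,-0.0124,0.0036,0,-0.016,0],[0,-0.0139,-0.0196,0.007,0,-0.033,0],[0,-0.0216,-0.026,0.0106,0,-0.05,0],[0,-0.03,-0.0314,0.0147,0,-0.068,0]]' 40
python3 -c "
from h import *
s=bot.observe();print(s['qpos'].round(2)); a=R.from_euler('xyz',s['tool_rot']);G=s['position']-a.apply([0,0,.057]);v=G[:2]-AX;print(G,np.degrees(np.arctan2(v[1],v[0])),np.hypot(*v))
arc([243,248,253,258,263],[33,34,34,35,35],[177]*5)"
```

```text
clock: 19.73
position: [0.574, 0.1009, 0.0429]
tool_rot: [3.141, 0.576, 3.092]
force: [-1.9, 3.4, 2.9]
grip_width: 0.0129
finger_force: 42.0
[-0.27  0.6  -0.2   2.32  2.25  0.47 -1.09]
[0.54296993 0.1023593  0.09070091] -121.90418862161353 0.08179761893205836
243 shift [-0.0051 -0.0034  0.0034] rot [ 0.0021 -0.0004  0.0022] rows 0.11336986957663218 0.01611561079329111
248 shift [-0.0117 -0.0061  0.0071] rot [ 0.0021 -0.0179  0.0022] rows 0.23954123068141292 0.09642489230442215
253 shift [-0.0175 -0.0081  0.0108] rot [ 0.0021 -0.0179  0.0022] rows 0.3533309884176888 0.09642489230442215
258 shift [-0.0243 -0.0096  0.0146] rot [ 0.0021 -0.0353  0.0021] rows 0.4791101830521183 0.18860828619803255
263 shift [-0.0303 -0.0104  0.0184] rot [ 0.0021 -0.0353  0.0021] rows 0.5914890425300455 0.18860828619803255
```

```bash

python3 -m creep '[[0,-0.0051,-0.0034,0.0034,0,0,0],[0,-0.0117,-0.006,0.007,0,-0.018,0],[0,-0.0175,-0.008,0.0108,0,-0.018,0],[0,-0.0243,-0.0096,0.0146,0,-0.035,0],[0,-0.0303,-0.0104,0.0184,0,-0.035,0]]' 60
python3 -c "
from h import *
s=bot.observe();print(s['qpos'].round(2)); a=R.from_euler('xyz',s['tool_rot']);G=s['position']-a.apply([0,0,.057]);v=G[:2]-AX;print(G,np.degrees(np.arctan2(v[1],v[0])),np.hypot(*v))
arc([265,267,268],[35]*3,[177]*3)"
```

```text
clock: 20.35
position: [0.6084, 0.0889, 0.044]
tool_rot: [3.141, 0.61, 3.092]
force: [-11.0, 7.9, 14.8]
grip_width: 0.012
finger_force: 62.0
[-0.23  0.62 -0.2   2.27  2.3   0.47 -1.09]
[0.57577475 0.09046058 0.09070327] -97.30376323122867 0.08200479732315646
265 shift [-0.0027 -0.0003  0.002 ] rot [ 0.0022 -0.0008  0.0024] rows 0.053501094433632476 0.01794759395401383
267 shift [-0.005  -0.0004  0.0036] rot [ 0.0022 -0.0008  0.0024] rows 0.09922388385149339 0.01794759395401383
268 shift [-0.0062 -0.0004  0.0044] rot [ 0.0022 -0.0008  0.0024] rows 0.12208096081391265 0.01794759395401383
```

```bash

python3 -m creep '[[0,-0.0015,0,0.001,0,0,0],[0,-0.003,-0.0002,0.002,0,0,0],[0,-0.0045,-0.0003,0.0032,0,0,0],[0,-0.0055,-0.0004,0.004,0,0,0],[0,-0.0055,-0.0004,0.004,0,0,0]]' 60
python3 -c "
from h import *
s=bot.observe(); a=R.from_euler('xyz',s['tool_rot']);G=s['position']-a.apply([0,0,.057]);v=G[:2]-AX;print(G,np.degrees(np.arctan2(v[1],v[0])),np.hypot(*v))
arc([268],[35],[177])"
```

```text
clock: 20.98
position: [0.6159, 0.088, 0.0441]
tool_rot: [3.141, 0.611, 3.092]
force: [1.9, 5.6, 2.3]
grip_width: 0.0123
finger_force: 60.1
[0.58319297 0.08960752 0.09080217] -92.09524242246107 0.0822474665777975
268 shift [0.     0.0001 0.0002] rot [0.0018 0.0002 0.0021] rows 0.004559054413834976 0.014445424475969202
```

```bash

python3 -m creep '[[0.04,0,0,0,0,0,0],[0.04,0,0,0,0,0,0],[0.04,0,0,0,0,0,0],[0.04,0,0,-0.01,0,0,0],[0.04,0,0,-0.03,0,0,0]]' 60
python3 -m creep '[[0.04,0,0,-0.04,0,0,0],[0.04,0,0,-0.08,0,0,0],[0.04,0,0,-0.12,0,0,0],[0.04,0,0,-0.12,0,0,0]]' 60
python3 - <<'E'
from h import *
im,d=grab_frame("wrist"); np.save("wf.npy",im);c=calibration("wrist");X=cloud(c,d)
i2,d2=grab_frame("side")
z=cv2.resize(i2[125:215,235:345],(488,400),interpolation=cv2.INTER_CUBIC)
cv2.imwrite("pics/fin.png",np.vstack([np.hstack([cv2.resize(im,(312,195)),z[:195]*0]) if 0 else np.hstack([cv2.copyMakeBorder(cv2.resize(im,(312,195)),0,205,0,0,cv2.BORDER_CONSTANT),z])]))
m=(X[...,2]>.07)&(X[...,2]<.115)&(np.hypot(X[...,0]-.583,X[...,1]-.09)<.025);print("handle",m.sum(),X[m].mean(0))
m=(X[...,2]>.0545)&(X[...,2]<.061)&(np.hypot(X[...,0]-.642,X[...,1]-.169)<.07);q=X[m];print("plate",m.sum(),q.mean(0) if len(q) else 0, cv2.minAreaRect(q[:,:2].astype(np.float32)*1000) if len(q) else 0)
E
```

```text
clock: 21.6
position: [0.5972, 0.0871, 0.0674]
tool_rot: [-3.141, 0.608, 3.09]
force: [-0.5, 0.1, 0.2]
grip_width: 0.0398
finger_force: 0.0
clock: 22.1
position: [0.5286, 0.0926, 0.1682]
tool_rot: [3.139, 0.611, 3.09]
force: [0.7, 0.7, -0.8]
grip_width: 0.0398
finger_force: 0.0
handle 673 [0.57970989 0.09015364 0.09498458]
plate 2347 [0.64482831 0.1663197  0.05680792] ((661.0736694335938, 167.53871154785156), (100.40867614746094, 82.81466674804688), 86.86322021484375)
```

View pics/fin.png

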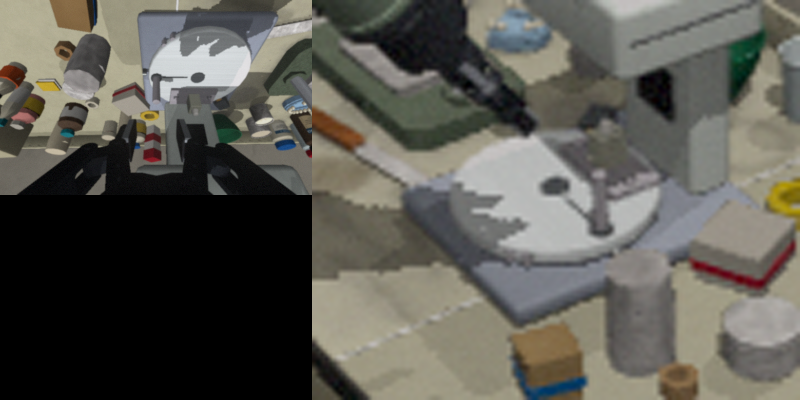

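The final picture shows the plate with its block under the scan head and the handle at the right of the disc. As a last check I'll compare the plate angle with the scanner's axes.

```bash

python3 - <<'E'
from h import *
im,d=grab_frame("wrist");c=calibration("wrist");X=cloud(c,d)
def rect(m,t):
    k,l,st,ce=cv2.connectedComponentsWithStats(m.astype(np.uint8));i=1+np.argmax(st[1:,4]);q=X[l==i];print(t,st[i,4],q.mean(0).round(4),cv2.minAreaRect(q[:,:2].astype(np.float32)*1000))
near=np.hypot(X[...,0]-.6,X[...,1]-.17)<.2
rect(near&(X[...,2]>.022)&(X[...,2]<.034),"base")
rect((X[...,2]>.0545)&(X[...,2]<.061)&(np.hypot(X[...,0]-.65,X[...,1]-.169)<.062)&(X[...,0]>.608),"plate")
rect((X[...,2]>.086)&(X[...,2]<.096)&(np.hypot(X[...,0]-.645,X[...,1]-.169)<.03),"block")
rect((X[...,2]>.0515)&(X[...,2]<.056)&(np.hypot(X[...,0]-.587,X[...,1]-.172)<.02),"hub")
s=bot.observe();print(s["clock"],s["force"])
E
```

```text
base 15732 [0.5247 0.1552 0.0275] ((571.644775390625, 127.2889633178711), (219.0869598388672, 345.5355224609375), 41.95811462402344)
plate 2199 [0.6397 0.1669 0.057 ] ((644.5458984375, 168.107666015625), (100.46317291259766, 51.6346321105957), 86.8580322265625)
block 387 [0.6382 0.1663 0.0906] ((644.2596435546875, 167.80322265625), (24.10321617126465, 29.82680892944336), 88.02047729492188)
hub 481 [0.5873 0.1712 0.053 ] ((587.833984375, 171.28050231933594), (26.853534698486328, 27.303930282592773), 65.9520034790039)
22.25 [-0.25655266 -0.62221923  0.57549359]
```

The plate's long axis is at 86.9° and the scanner's y axis at about 87°, so the table rests in its click. The plate lies flat with its top at 57 mm, and the robot is clear.

```bash
python3 -c "
from workcell import job
print(job.job_done())"
```

```text
the job is handed in; nothing more can be done
None
```

I set the plate flat over both studs and let go, then turned the table counter-clockwise into its far click. The plate is now under the scan head, and I handed the job in at about 22 s of robot time.

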